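Hang the cap cup in the notch of the vial bin's rim rail

ROBOT

A 7-joint arm with a two-finger parallel gripper is mounted at the origin on the work surface. World frame = base frame: x ahead of the robot, y to its left, z up, the work surface at z = 0. Lengths are in m, angles in rad, forces in N, time in s.
With the tool pointing down it reaches from about 0.4 to 0.85 m from the base axis. Payload 4.5 kg.
Tool frame: the origin (TCP) lies at the very end of the fingers, on their centre line; the grasp point (between the pads) lies 19 mm behind it; y points along the fingers, z is the direction in which the jaws open and shut, and the axes are right-handed (so a half turn about y gives the same grasp; the last joint's range is limited). The gripper opens to 85 mm and grips with 20 to 120 N. Pads are 22 mm wide; open, the fingers measure 114 mm over their backs; the gripper's body (76 mm by 85 mm) begins 54 mm behind the grasp point. The pads swing forward as they close: fully open they stand 13 mm farther back than shut.
Start: joints at [0.034, 0.689, -0.195, 1.565, 0.157, 0.902, -0.215], TCP at [0.625, 0, 0.231] pointing down, gripper open.
Joint ranges: [-3.01, 3.01], [-0.46, 2.08], [-1.47, 1.51], [0.13, 2.56], [-1, 4.14], [0.04, 2.09], [-2.66, 2.66]. Speed limits (rad/s): [2.57, 2.57, 3.14, 3.14, 3.14, 3.14, 3.14].

INTERFACE

Orientations are given as [roll, pitch, yaw] about the fixed x, y, z axes, in that order (R = Rz(yaw) Ry(pitch) Rx(roll)).
In Python, from station import readout, imaging, workorder gives the robot as it stands.
- The arm moves only by the tool move_arm, never from a script. Its argument "targets" is one flat list of numbers, 7 for each row, row after row: the shift along the tool's x, y, z in units of 50 mm (1.0 is 50 mm), then the turn, a rotation vector about the tool's x, y, z in units of 10 degrees (1.0 is 10 degrees), then the opening, from 0 (shut) to 1 (fully open). In form: [tx, ty, tz, wx, wy, wz, claw, tx, ty, tz, wx, wy, wz, claw, ...]. A call has 1 to 20 rows; each row is the pose to reach, as a shift and turn from the pose commanded when the call began, along the tool's axes at that moment; what a row does not reach only later rows make up. A row lasts 1/8 s, in which the tool goes at most 62.5 mm and 10.7 degrees, less where a joint would pass 70% of its speed; a pose out of reach is approached as far as the arm can. A call with a gripper value outside its range is refused whole. The fingers move at their own pace and stop on an object; "grip_force" is the grip in N (left out, the last holds). Time passes only in rows, so rows that repeat a pose let the fingers close. It gives the time, the measured TCP pose, the force and the opening at its end, in the units of the state.
- readout.get_state(): the state, without advancing time (a new reading comes with each control period).
- imaging.get_image(name): name is "scene" or "side" or "wrist"; returns a dict with "frame" (400x640x3 uint8, blue, green, red), "range_z" (400x640 float32, m along the optical axis (not along the pixel's ray), 0 where there is no reading), "fov_y" (degrees; the focal length in pixels is half the picture's height over the tangent of half this angle, whatever the lens; pixels are square), "cx", "cy" (the principal point, pixels), "rvec" (rotation vector, rad) and "tvec" (3), from world to camera coordinates, as OpenCV has them; the wrist camera has in their place "hand_eye" (4x4, takes a point from camera to tool coordinates, whose origin is the TCP and whose axes are the tool frame's). Camera axes: x right, y down, z forward; pixel columns grow to the right and rows downward; lengths in m; the calibration is good to about 2 mm. A picture is of the moment at which its call begins: read the wrist's pose just before it.
- workorder.job_done(): hands the job in, once; it reports no verdict.
The state is a dict: "time": time; "qpos": joint angles; "joint_velocities": joint speeds; "joint_torque": joint torques, N m; "tcp_pos": TCP position; "ee_rot": TCP orientation; "wrist_force": force on the tool from outside, world axes, zero at the start; "moment": the same for the moment, N m; "grip_width": finger opening in m.
Only numpy, scipy, OpenCV 4.12 (cv2) and the standard library are available. Lean on these libraries where they do the work, as an engineer would, in place of code of your own. Each camera call takes 0.05 s, during which the arm holds its last target.

TASK

Hang the small steel cap cup by its own hook on the front rim of the white vial bin, cup on the outside, so that the hook drops fully down into the notch of the yellow rim rail, and let go of it there. The rail is clamped at a different place each day, so rest the hook lightly on the rail and slide it along until you feel it fall into the notch. Keep the cup upright all the way, never press hard on the bin, and leave everything else where it stands.

Things in the scene. Friction and masses are not known exactly. Their poses are not given: they have to be found in the camera images.
- grip (a point): Centre of the red upright grip tab on top of the steel cap cup's hook: 10 mm thick (x) by 30 mm wide (y) by 38 mm high, standing free on the hook's flat top. x points from the cup over the hook (the cup lies on the -x side), z up. The whole piece weighs 0.17 to 0.33 kg and stands upright on the table at the start.
- hook (a point): Centre of the underside of the hook's bridge (4 mm thick), 23 mm straight below grip, same axes, 72 mm above the cup's foot. The hook is 34 mm wide (y); its throat, open downward, is 12 mm wide in x (this point +-6 mm), closed on -x by the cup's 4 mm back plate and on +x by a 4 mm lip reaching 18 mm below this point.
- cup_mid (a point): Centre of the square steel cup itself (50 x 60 x 60 mm, blue caps lying in it), 35 mm on the -x side of hook and 42 mm below it, same axes. Its foot is 30 mm below this point.
- rim (a point): Middle of the top edge of the vial bin's front rim, 110 mm above the table, at mid thickness of the 6 mm rim wall; y runs along the rim, -x points out of the bin to the robot's side, z up. The rim is a yellow rail, top at this height, seen for y within +-70 mm; white sleeves (8 mm thick, 2 mm higher) cover its ends. The rail sits on rubber: it sinks 1 mm per 5 N, at most 5 mm, and cannot slide.
- beaker: Glass beaker, 62 mm across, 62 mm high, near the cup (either may be the nearer to the robot); origin at the centre of its foot. Leave alone.
- bottle: Amber bottle, 66 mm across, 150 mm high; origin at the centre of its foot. Leave alone.
- jar: Clear jar with white cap, 60 mm across, 80 mm high; origin at the centre of its foot. Leave alone.
- driver: Screwdriver with a green handle lying on the table in front of the bin, on the robot's side; the hung cup clears it. Leave alone.
- bin: White open vial bin, 170 x 300 x 110 mm, which does not move; origin at the centre of its underside. The yellow rail on its front rim has one square notch, 37 mm wide and 10 mm deep, open at the top, its floor black. The notch's centre lies anywhere within 40 mm either way along the rim from rim and is not measured: look or feel for it. The vials stand 38 mm or more below the rim.
Not all that is in view belongs to the job. What is shaped like the part that bears grip but purple is not meant.

How it is judged:
On the way, in this order (a step that is already met when the one before it is completed fails the run):
1. the cup is lifted clear of the table (hook underside above 120 mm) (height (world z) of hook above 0.12 m), for 0.1 s.
2. the hook is over the rim: bridge less than 8 mm above the rail's top and within 8 mm of the rim's middle plane, cup on the outside (z of hook in the frame of rim below 0.008 m and x of hook in the frame of rim between -0.008 and 0.008 m and y of hook in the frame of rim between -0.06 and 0.06 m and x of cup_mid in the frame of rim below -0.02 m), for 0.1 s.
At the end, for the whole second after the job is handed in: The cup hangs at rest and released from the bin's front rim, cup outside, hook bridge down on the notch's floor (7.5 to 12.5 mm below the rail's top), within 8 mm of the rim's middle plane, upright within 0.2 rad (z of hook in the frame of rim between -0.0125 and -0.0075 m and x of hook in the frame of rim between -0.008 and 0.008 m and y of hook in the frame of rim between -0.046 and 0.046 m and x of cup_mid in the frame of rim below -0.02 m and angle between hook's own z axis and vertical below 0.2 rad and linear speed of cup below 0.02 m/s); the robot touches nothing.
It fails at once if the cup and the bin press on each other with more than 35 N (contact force between cup and bin above 35 N).
It fails at once if the robot presses on the bin with more than 35 N (contact force between any of the arm, the fingers and bin above 35 N).
It fails at once if the cup tips more than 0.5 rad (angle between hook's own z axis and vertical above 0.5 rad).
It fails at once if a bystander is moved by more than 30 mm or tipped (distance of any of beaker, bottle, jar, driver from where it was at the start of the episode above 0.03 m or angle between any of beaker, bottle, jar's own z axis and vertical above 0.4 rad).
It also fails if it takes over 69 s, if anything falls off the work surface, if the arm or the gripper's body presses on something with over 40 N, if the wrist force passes 120 N, or if a joint passes its speed limit or range.

## Working session

There is one attempt and no reset: what is moved stays moved. The work goes in short steps, Python scripts to look and compute and a tool call to move; the robot and the scene stay as the last step left them, time stands still between calls to the robot, and variables do not carry over. Pictures are saved under pics/ and viewed, and the job is handed in when it is done.

Besides the shell and the picture viewer there is one more tool, called after "Call:" by a JSON object that holds its "method" and its "body", one argument or row to a line. move_arm: Moves the arm, as the interface text tells. Its arguments: {"type":"object","properties":{"targets":{"type":"array"},"grip_force":{"type":"number"}},"required":["targets"]}

```bash
ls; mkdir -p pics; cat > h.py <<'E'
import numpy as np, cv2
from scipy.spatial.transform import Rotation as R
from station import readout, imaging, workorder
def K(im):
    h=im["frame"].shape[0]; f=h/2/np.tan(np.radians(im["fov_y"])/2)
    return f,im["cx"],im["cy"]
def cam2w(im,st=None):
    if "hand_eye" in im:
        T=np.eye(4);T[:3,:3]=R.from_euler('xyz',st["ee_rot"]).as_matrix();T[:3,3]=st["tcp_pos"]
        return T@np.array(im["hand_eye"])
    T=np.eye(4);T[:3,:3]=cv2.Rodrigues(np.array(im["rvec"],float))[0];T[:3,3]=np.ravel(im["tvec"])
    return np.linalg.inv(T)
def cloud(im,st=None):
    f,cx,cy=K(im);z=im["range_z"];v,u=np.mgrid[:z.shape[0],:z.shape[1]]
    P=np.stack([(u-cx)/f*z,(v-cy)/f*z,z,np.ones_like(z)],-1)
    W=(P@cam2w(im,st).T)[...,:3]; W[z==0]=np.nan
    return W
def grab(name):
    st=readout.get_state(); im=imaging.get_image(name); return im,st
E
python3 - <<'E'
from h import *
s=readout.get_state();print(s)
import pickle
for n in("scene","side","wrist"):
    im,st=grab(n);cv2.imwrite(f"pics/a_{n}.png",im["frame"]);pickle.dump((im,st),open(f"a_{n}.pkl","wb"))
    print(n,{k:v for k,v in im.items() if k not in("frame","range_z")})
E
```

```text
pics
{'time': 0.0, 'qpos': array([ 0.0338094 ,  0.68998889, -0.19451789,  1.56637432,  0.15730108,
        0.9024916 , -0.21508121]), 'joint_velocities': array([-2.44362477e-03, -6.98442265e-04, -7.42157391e-05, -1.38301644e-03,
        2.33827202e-03, -1.89819100e-04,  1.69670109e-03]), 'joint_torque': array([ 1.13546095e-03, -5.39627159e+01, -1.26661520e+00, -1.58547074e+01,
        9.07521317e-03,  9.41080711e-03,  5.53111545e-05]), 'tcp_pos': array([ 6.24336888e-01, -5.53965825e-05,  2.30473014e-01]), 'ee_rot': array([-1.57266132e+00, -1.34005361e-04, -1.57069499e+00]), 'wrist_force': array([-0.40111859,  0.28999626,  0.12104601]), 'moment': array([ 0.0105096 , -0.01261382,  0.0042431 ]), 'grip_width': 0.08551876995755185}
scene {'fov_y': 55.455665658482864, 'cx': 319.7674086506758, 'cy': 200.34107675474522, 'rvec': array([ 1.77415578,  1.50927246, -0.75324004]), 'tvec': array([-0.13253672, -0.25833672,  1.47867816])}
side {'fov_y': 56.07117976384988, 'cx': 312.5694209682196, 'cy': 197.06518020495471, 'rvec': array([ 0.00677153, -2.87467729,  1.22294582]), 'tvec': array([0.53590706, 0.01218969, 1.02507337])}
wrist {'fov_y': 63.366589816647554, 'cx': 317.90798158458057, 'cy': 205.12116268896045, 'hand_eye': array([[ 2.79188237e-04,  9.48749118e-01,  3.16030115e-01,
        -8.09859712e-02],
       [ 1.84777668e-04, -3.16030171e-01,  9.48749122e-01,
        -1.42494281e-01],
       [ 9.99999944e-01, -2.06484287e-04, -2.63539556e-04,
        -7.28856666e-04],
       [ 0.00000000e+00,  0.00000000e+00,  0.00000000e+00,
         1.00000000e+00]])}
```

View pics/a_scene.png

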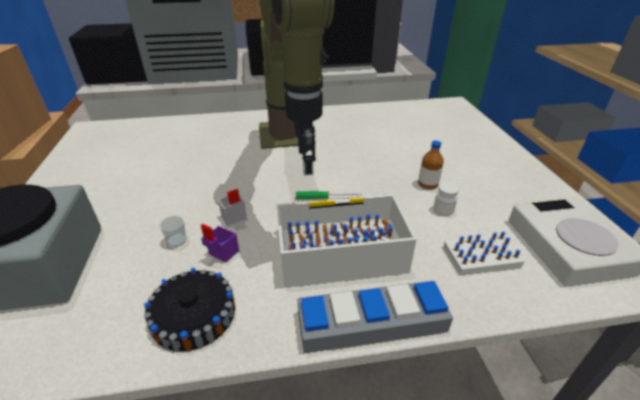

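View pics/a_side.png

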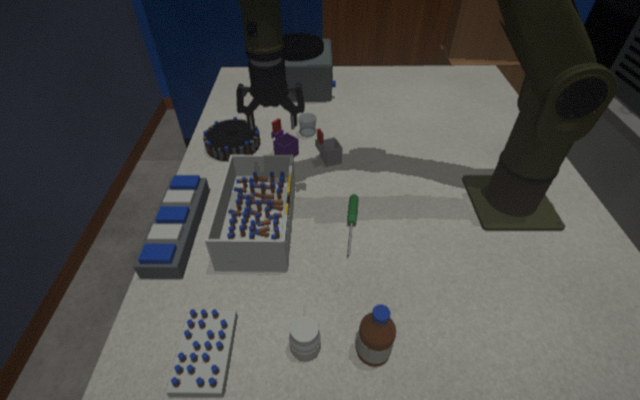

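View pics/a_wrist.png

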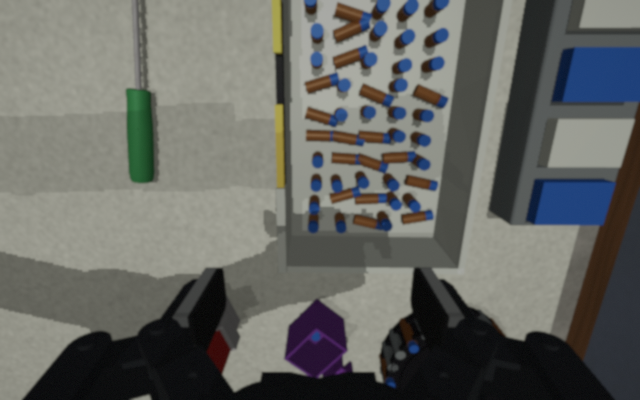

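In the scene picture, the candidates are the grey cup with the red tab at (233,205) and the purple look-alike, also with a red tab, at (220,240). I choose the grey one. In the wrist picture, the black notch floor is on the yellow rail at about (280,78).

```bash
python3 - <<'E'
from h import *
import pickle
S,ss=pickle.load(open("a_scene.pkl","rb"));D,_=pickle.load(open("a_side.pkl","rb"));W,ws=pickle.load(open("a_wrist.pkl","rb"))
a=cv2.resize(S["frame"][175:265,160:260],None,fx=5,fy=5,interpolation=cv2.INTER_CUBIC)
b=cv2.resize(D["frame"][105:175,260:350],None,fx=3.33,fy=3.33,interpolation=cv2.INTER_CUBIC)
c=np.zeros((460,800,3),np.uint8);c[:450,:500]=a;c[:b.shape[0],500:500+b.shape[1]]=b[:, :300]
cv2.imwrite("pics/b_crop.png",c)
for n,im,st in(("scene",S,ss),("side",D,ss),("wrist",W,ws)):
    P=cloud(im,st);hsv=cv2.cvtColor(im["frame"],cv2.COLOR_BGR2HSV)
    H,s,v=[hsv[...,i].astype(int) for i in range(3)]
    red=((H<6)|(H>174))&(s>150)&(v>60)
    yel=(H>20)&(H<33)&(s>140)&(v>80)
    for nm,m in(("red",red),("yel",yel)):
        k,l,stt,c=cv2.connectedComponentsWithStats(m.astype(np.uint8))
        for i in range(1,k):
            if stt[i,4]>25:
                q=P[l==i];print(n,nm,c[i].round(1),stt[i,4],"med",np.nanmedian(q,0).round(3),"lo",np.nanpercentile(q,5,0).round(3),"hi",np.nanpercentile(q,95,0).round(3))
E
```

```text
scene red [233.1 196.1] 118 med [ 0.52  -0.178  0.099] lo [ 0.515 -0.189  0.081] hi [ 0.524 -0.167  0.114]
scene red [207.2 231.8] 110 med [ 0.655 -0.233  0.102] lo [ 0.646 -0.244  0.084] hi [ 0.661 -0.225  0.114]
scene yel [356.5 200.1] 54 med [0.597 0.132 0.105] lo [0.594 0.117 0.099] hi [0.6   0.145 0.11 ]
scene yel [321.6 203.2] 115 med [0.595 0.042 0.105] lo [0.592 0.016 0.098] hi [0.598 0.071 0.11 ]
side red [276.1 125. ] 47 med [ 0.647 -0.228  0.103] lo [ 0.639 -0.239  0.083] hi [ 0.655 -0.221  0.113]
side yel [288.9 184. ] 37 med [0.592 0.048 0.109] lo [0.59  0.015 0.107] hi [0.594 0.076 0.111]
wrist yel [280.2  30. ] 109 med [0.596 0.128 0.106] lo [0.594 0.113 0.1  ] hi [0.596 0.144 0.111]
wrist yel [280.4 145.3] 578 med [0.593 0.044 0.11 ] lo [0.59  0.013 0.1  ] hi [0.595 0.073 0.111]
```

View pics/b_crop.png

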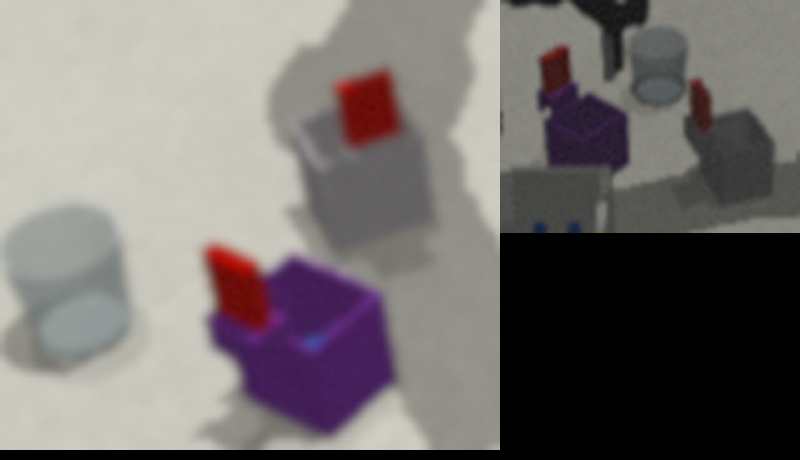

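The crop shows the grey steel cup with its tab on the bin (+x) side, at about world (0.52,-0.178). The purple decoy stands apart at (0.65,-0.23). The rail notch is near y≈0.092. I'll move over the cup for a close wrist view.

Call:
{"method": "move_arm", "body": {
  "targets": [0.8, 0, -0.7, 0, 0, 0, 1, 1.6, 0, -1.4, 0, 0, 0, 1, 2.2, 0, -2.1, 0, 0, 0, 1, 2.2, 0, -2.1, 0, 0, 0, 1, 2.2, 0, -2.1, 0, 0, 0, 1]
}}

```text
time: 0.78
tcp_pos: [0.5206, -0.1094, 0.2314]
ee_rot: [-1.57, 0.001, -1.57]
wrist_force: [0.3, 0.9, -0.2]
grip_width: 0.0853
```

```bash
python3 - <<'E'
from h import *
import pickle
W,ws=grab("wrist");pickle.dump((W,ws),open("c_wrist.pkl","wb"));cv2.imwrite("pics/c_wrist.png",W["frame"])
print(ws["time"],ws["tcp_pos"],ws["ee_rot"])
P=cloud(W,ws);hsv=cv2.cvtColor(W["frame"],cv2.COLOR_BGR2HSV);H,s,v=[hsv[...,i].astype(int) for i in range(3)]
red=((H<6)|(H>174))&(s>150)&(v>60)
k,l,stt,c=cv2.connectedComponentsWithStats(red.astype(np.uint8))
for i in range(1,k):
    if stt[i,4]>60:
        q=P[l==i];print(c[i],stt[i],np.nanmedian(q,0))
        top=q[q[:,2]>np.nanpercentile(q[:,2],95)-0.004]
        print("top",len(top),top.mean(0),cv2.minAreaRect((top[:,:2]*1000).astype(np.float32)))
# steel cup top rim: height 55..75mm near
m=(P[...,2]>0.05)&(P[...,2]<0.066)&(abs(P[...,0]-0.5)<0.09)&(abs(P[...,1]+0.178)<0.08)
q=P[m];print(len(q),q.min(0),q.max(0),cv2.minAreaRect((q[:,:2]*1000).astype(np.float32)))
m=(P[...,2]>0.066)&(P[...,2]<0.08)&(abs(P[...,0]-0.5)<0.09)&(abs(P[...,1]+0.178)<0.08)
q=P[m];print(len(q),q.min(0),q.max(0),cv2.minAreaRect((q[:,:2]*1000).astype(np.float32)))
E
```

```text
0.775 [ 0.52063576 -0.10943877  0.23143236] [-1.56978163e+00  6.74635364e-04 -1.57047498e+00]
[312.34304207 269.35275081] [303 255  19  30 309] [ 0.51466436 -0.17646117  0.11374615]
top 278 [ 0.51458066 -0.17673213  0.11367884] ((514.8551025390625, -177.49203491210938), (8.465869903564453, 29.116296768188477), 21.952789306640625)
998 [ 0.44799458 -0.22851406  0.0500027 ] [ 0.58999262 -0.15452505  0.06594016] ((518.917724609375, -190.71328735351562), (141.05809020996094, 73.43865203857422), 1.224287986755371)
333 [ 0.49890118 -0.19323082  0.06602505] [ 0.52951179 -0.16018253  0.07993889] ((514.23486328125, -179.11105346679688), (20.25982093811035, 34.87376403808594), 20.382047653198242)
```

View pics/c_wrist.png

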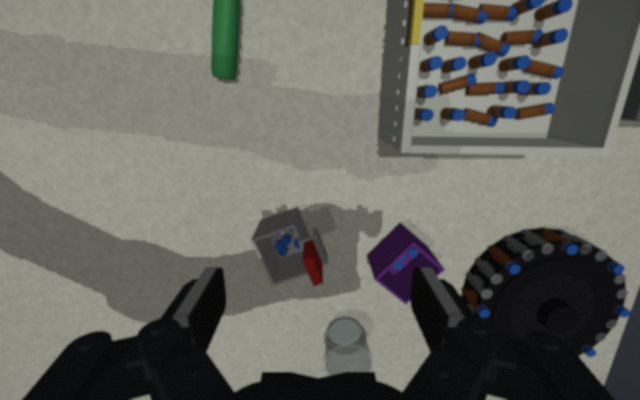

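```bash
python3 - <<'E'
from h import *
import pickle
W,ws=pickle.load(open("c_wrist.pkl","rb"));P=cloud(W,ws)
m=(P[...,2]>0.054)&(P[...,2]<0.064)&(abs(P[...,0]-0.49)<0.05)&(abs(P[...,1]+0.185)<0.055)
q=P[m];print("cup rim",len(q),cv2.minAreaRect((q[:,:2]*1000).astype(np.float32)))
for x in (("beaker",.10,.0),):pass
m=(P[...,2]>0.03)&(P[...,2]<0.075)&(P[...,1]<-0.215)&(P[...,0]<.6);q=P[m]
print("beaker-ish",len(q),np.nanpercentile(q,[2,98],axis=0))
W,ws=pickle.load(open("a_wrist.pkl","rb"));P=cloud(W,ws)
hsv=cv2.cvtColor(W["frame"],cv2.COLOR_BGR2HSV);H,s,v=[hsv[...,i].astype(int) for i in range(3)]
yel=(H>20)&(H<33)&(s>140)&(v>80)
top=yel&(P[...,2]>0.107);q=P[top];print("rail top",len(q),q[:,2].mean(),q[:,1].min(),q[:,1].max())
c=np.polyfit(q[:,1],q[:,0],1);print("x=a*y+b",c,np.degrees(np.arctan(c[0])))
for yb in np.arange(.01,.16,.01):
    r=q[abs(q[:,1]-yb)<.005]
    if len(r):print(round(yb,3),r[:,0].min().round(4),r[:,0].max().round(4),len(r))
# bin outer walls
m=(P[...,2]>0.108)&(P[...,2]<0.116);q=P[m];print("rims",cv2.minAreaRect((q[:,:2]*1000).astype(np.float32)),q.min(0),q.max(0))
print("black notch", end=' ')
for r in range(10,190,6):
    print(r, W["frame"][r,280].tolist(), P[r,280].round(4))
cv2.imwrite("pics/d_notch.png",cv2.resize(W["frame"][0:240,240:320],None,fx=2.5,fy=2.5,interpolation=cv2.INTER_CUBIC))
E
```

```text
cup rim 711 ((490.8559265136719, -188.01707458496094), (70.39704132080078, 61.120399475097656), 20.788267135620117)
beaker-ish 2139 [[ 0.46806458 -0.36229234  0.03086493]
 [ 0.59579687 -0.21570026  0.06224913]]
rail top 514 0.10970434774367868 0.010107775094748472 0.13916198627180137
x=a*y+b [0.02746991 0.59148344] 1.573514316414404
0.01 0.5898 0.5943 36
0.02 0.5902 0.5945 71
0.03 0.5905 0.5947 65
0.04 0.5902 0.5946 71
0.05 0.5905 0.5948 77
0.06 0.5909 0.595 78
0.07 0.5912 0.5951 70
0.08 0.5924 0.5948 4
0.11 0.5922 0.5955 13
0.12 0.5955 0.5959 13
0.13 0.5958 0.5959 14
0.14 0.596 0.5961 2
rims ((657.19921875, -26.243194580078125), (385.5543518066406, 216.00282287597656), 75.45375061035156) [ 0.50973298 -0.19078527  0.10800128] [0.76051127 0.14647925 0.11385571]
black notch 10 [57, 126, 131] [0.5959 0.1409 0.1056]
16 [57, 126, 131] [0.596  0.1366 0.1077]
22 [60, 131, 136] [0.5959 0.1328 0.1076]
28 [59, 131, 137] [0.5958 0.1288 0.1083]
34 [64, 138, 144] [0.5958 0.1247 0.1094]
40 [64, 139, 144] [0.5958 0.1205 0.1111]
46 [67, 145, 151] [0.5955 0.1167 0.11  ]
52 [49, 114, 120] [0.5954 0.11
[... 211 characters left out ...]
5, 34, 34] [0.5934 0.0878 0.1003]
94 [33, 33, 33] [0.5931 0.0834 0.0992]
100 [34, 32, 33] [0.5929 0.0788 0.0993]
106 [72, 155, 165] [0.5938 0.0744 0.1087]
112 [74, 159, 169] [0.5938 0.07   0.1097]
118 [73, 158, 169] [0.5936 0.0654 0.1097]
124 [73, 157, 169] [0.5934 0.0608 0.1092]
130 [71, 155, 168] [0.5932 0.0561 0.109 ]
136 [63, 140, 155] [0.5931 0.0515 0.11  ]
142 [62, 139, 155] [0.5929 0.0467 0.1092]
148 [61, 139, 155] [0.5928 0.042  0.1102]
154 [61, 139, 155] [0.5926 0.0372 0.1104]
160 [60, 138, 154] [0.5925 0.0323 0.1105]
166 [61, 138, 154] [0.5922 0.0273 0.1102]
172 [60, 137, 153] [0.5919 0.022  0.1091]
178 [59, 136, 152] [0.5918 0.0169 0.1092]
184 [60, 137, 153] [0.5917 0.012  0.1102]
```

View pics/d_notch.png

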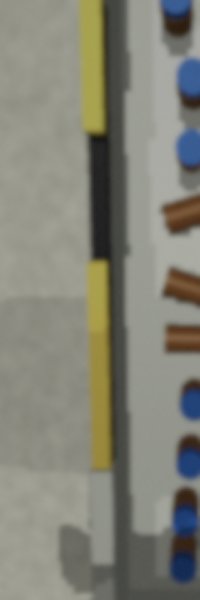

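The notch is visible: black from y≈0.076 to 0.113, so the centre is about 0.094, with the rail at x≈0.594. The tab is at (0.515,-0.177) with the hook yawed about +21°. Next I go above the tab with the jaws turned to match.

Call:
{"method": "move_arm", "body": {
  "targets": [0.7, 0, -0.1, 0, -1, 0, 1, 1.35, 0.4, -0.12, 0, -2.1, 0, 1, 1.35, 1.2, -0.12, 0, -2.1, 0, 1, 1.35, 1.6, -0.12, 0, -2.1, 0, 1, 1.35, 1.6, -0.12, 0, -2.1, 0, 1, 1.35, 1.6, -0.12, 0, -2.1, 0, 1]
}}

```text
time: 1.58
tcp_pos: [0.5154, -0.1767, 0.152]
ee_rot: [-1.569, -0.001, -1.203]
wrist_force: [0.4, -0.3, -0.4]
grip_width: 0.0855
```

```bash
cat > tab.py <<'E'
from h import *
import sys
def tab(W,ws):
    P=cloud(W,ws);hsv=cv2.cvtColor(W["frame"],cv2.COLOR_BGR2HSV);H,s,v=[hsv[...,i].astype(int) for i in range(3)]
    red=((H<6)|(H>174))&(s>150)&(v>50)
    k,l,stt,c=cv2.connectedComponentsWithStats(red.astype(np.uint8))
    for i in range(1,k):
        if stt[i,4]>60:
            q=P[l==i]; zt=np.nanpercentile(q[:,2],90); top=q[q[:,2]>zt-0.004]
            print(c[i].round(1),stt[i].tolist(),zt,cv2.minAreaRect((top[:,:2]*1000).astype(np.float32)))
E
python3 - <<'E'
from tab import *
W,ws=grab("wrist");cv2.imwrite("pics/e_wrist.png",W["frame"])
print(ws["time"],ws["tcp_pos"],ws["ee_rot"]);tab(W,ws)
E
```

```text
1.575 [ 0.51536538 -0.17674473  0.15200399] [-1.56899827e+00 -5.96797345e-04 -1.20293405e+00]
[317.  230.6] [310, 201, 15, 60, 814] 0.11455238997998175 ((514.5415649414062, -178.23423767089844), (8.497005462646484, 28.98485565185547), 21.318361282348633)
```

View pics/e_wrist.png

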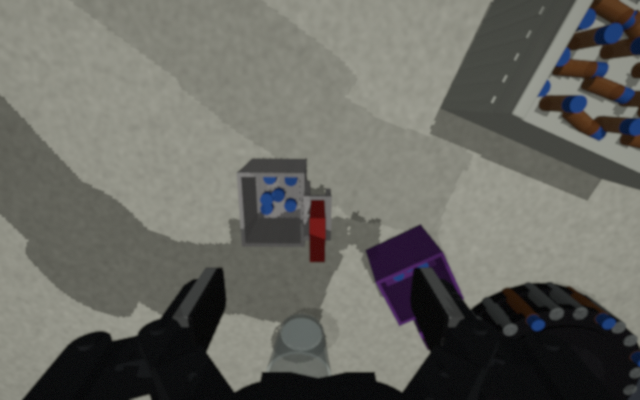

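The tab is centred between the jaws at (317,230) and the cup square is aligned with the image. The beaker at (300,345) and the purple piece stay below the finger height. I descend and grip.

Call:
{"method": "move_arm", "body": {
  "targets": [0.02, 0.5, 0, 0, 0, 0, 1, 0.02, 1.0, 0, 0, 0, 0, 1, 0.02, 1.4, 0, 0, 0, 0, 1, 0.02, 1.4, 0, 0, 0, 0, 1, 0.02, 1.4, 0, 0, 0, 0, 0, 0.02, 1.4, 0, 0, 0, 0, 0, 0.02, 1.4, 0, 0, 0, 0, 0, 0.02, 1.4, 0, 0, 0, 0, 0, 0.02, 1.4, 0, 0, 0, 0, 0, 0.02, 1.4, 0, 0, 0, 0, 0, 0.02, 1.4, 0, 0, 0, 0, 0],
  "grip_force": 60
}}

```text
time: 3.0
tcp_pos: [0.5147, -0.1784, 0.0814]
ee_rot: [-1.57, -0.0, -1.204]
wrist_force: [0.7, -0.3, 1.7]
grip_width: 0.0089
```

Call:
{"method": "move_arm", "body": {
  "targets": [0, -0.4, 0, 0, 0, 0, 0, 0, -0.9, 0, 0, 0, 0, 0, 0, -1.4, 0, 0, 0, 0, 0, 0, -1.8, 0, 0, 0, 0, 0, 0, -1.8, 0, 0, 0, 0, 0, 0, -1.8, 0, 0, 0, 0, 0]
}}

```text
time: 3.75
tcp_pos: [0.5135, -0.1783, 0.1703]
ee_rot: [-1.572, 0.001, -1.204]
wrist_force: [-0.8, -0.4, -3.1]
grip_width: 0.0089
```

```bash
python3 - <<'E'
from tab import *
W,ws=grab("wrist");cv2.imwrite("pics/f_wrist.png",W["frame"])
print(ws["time"],ws["tcp_pos"],ws["ee_rot"],ws["wrist_force"],ws["moment"],ws["grip_width"]);tab(W,ws)
S,_=grab("side");cv2.imwrite("pics/f_side.png",cv2.resize(S["frame"][60:220,200:400],None,fx=4,fy=3.75))
t=np.array([0.594,0.084]);
E
```

```text
3.75 [ 0.51348606 -0.17833307  0.17034031] [-1.57246414e+00  1.01352007e-03 -1.20424952e+00] [-0.78205936 -0.3856986  -3.0609373 ] [ 0.03062542 -0.06015689 -0.03771859] 0.0089361981154589
[318.  291.1] [305, 241, 26, 99, 2234] 0.2034827911757364 ((512.7329711914062, -178.3321075439453), (9.797993659973145, 29.712265014648438), 22.028718948364258)
[453.8 323.2] [436, 311, 37, 30, 351] 0.10475847784524003 ((650.6109008789062, -224.40342712402344), (6.098736763000488, 2.802105665206909), 33.1300048828125)
```

View pics/f_wrist.png

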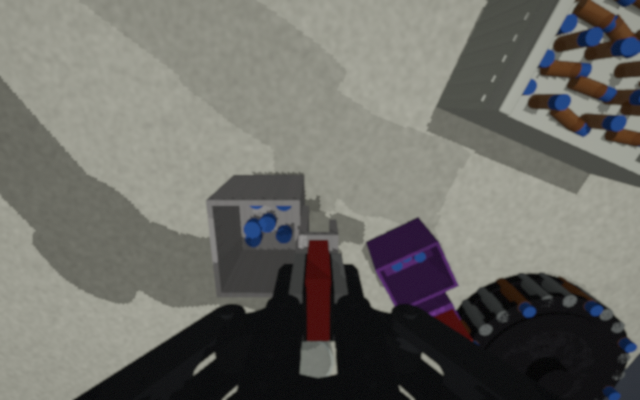

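View pics/f_side.png

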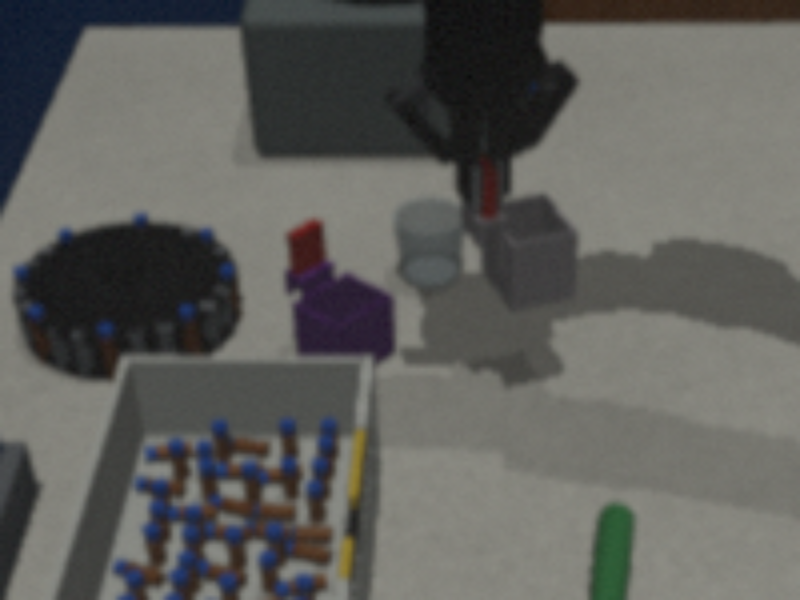

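The cup is lifted upright with the tab held squarely, and the bystanders are undisturbed. Next I carry it along the outside of the bin to just in front of the rail, turning it in line with the rim.

Call:
{"method": "move_arm", "body": {
  "targets": [-0.4, 0, 0.2, 0, 0.2, 0, 0, -1.0, 0, 0.5, 0, 0.5, 0, 0, -1.8, 0, 0.9, 0, 0.9, 0, 0, -2.6, 0, 1.3, 0, 1.3, 0, 0, -3.4, 0, 1.7, 0, 1.7, 0, 0, -4.1, 0, 2.06, 0, 2.0, 0, 0, -4.5, 0, 2.26, 0, 2.24, 0, 0, -4.71, 0, 2.37, 0, 2.24, 0, 0, -4.71, 0, 2.37, 0, 2.24, 0, 0, -4.71, 0, 2.37, 0, 2.24, 0, 0]
}}

```text
time: 5.1
tcp_pos: [0.5404, 0.082, 0.171]
ee_rot: [-1.572, -0.001, -1.597]
wrist_force: [0.1, -0.2, -1.9]
grip_width: 0.0095
```

```bash
python3 - <<'E'
from tab import *
import pickle
W,ws=grab("wrist");cv2.imwrite("pics/g_wrist.png",W["frame"]);pickle.dump((W,ws),open("g_wrist.pkl","wb"))
print(ws["time"],ws["tcp_pos"],ws["ee_rot"],ws["wrist_force"],ws["grip_width"]);tab(W,ws)
P=cloud(W,ws);hsv=cv2.cvtColor(W["frame"],cv2.COLOR_BGR2HSV);H,s,v=[hsv[...,i].astype(int) for i in range(3)]
yel=(H>18)&(H<35)&(s>110)&(v>50)
q=P[yel&(abs(P[...,2]-.11)<.006)];print(len(q))
for yb in np.arange(.0,.17,.005):
    r=q[abs(q[:,1]-yb)<.0025]
    if len(r):print(round(yb,3),r[:,0].min().round(4),r[:,0].max().round(4),r[:,2].mean().round(4),len(r))
E
```

```text
5.1 [0.54037554 0.08203051 0.17103249] [-1.57153217e+00 -1.43034318e-03 -1.59688031e+00] [ 0.11393701 -0.18376414 -1.87856095] 0.009503936781442287
[317.9 291.1] [305, 241, 26, 99, 2242] 0.20413768970709933 ((539.7494506835938, 81.79194641113281), (30.374324798583984, 9.86865234375), 89.6988754272461)
1439
0.01 0.5881 0.5916 0.1096 18
0.015 0.5881 0.594 0.1091 53
0.02 0.5881 0.5939 0.1094 53
0.025 0.5881 0.5942 0.1093 64
0.03 0.5882 0.5943 0.1093 54
0.035 0.5882 0.5941 0.1092 58
0.04 0.5884 0.5937 0.1092 57
0.045 0.5885 0.594 0.109 61
0.05 0.5884 0.5939 0.1092 60
0.055 0.5886 0.5942 0.1091 59
0.06 0.5886 0.5943 0.1093 63
0.065 0.5886 0.5945 0.1092 62
0.07 0.5889 0.5951 0.1092 75
0.075 0.5889 0.5949 0.1084 67
0.11 0.5898 0.5899 0.1062 2
0.115 0.5894 0.5952 0.1093 78
0.12 0.5894 0.5955 0.1092 86
0.125 0.5896 0.5952 0.1093 85
0.13 0.5895 0.5955 0.1094 90
0.135 0.5897 0.5957 0.1092 89
0.14 0.5897 0.5959 0.1093 98
0.145 0.5898 0.5958 0.1094 94
0.15 0.59 0.5958 0.1088 13
```

View pics/g_wrist.png

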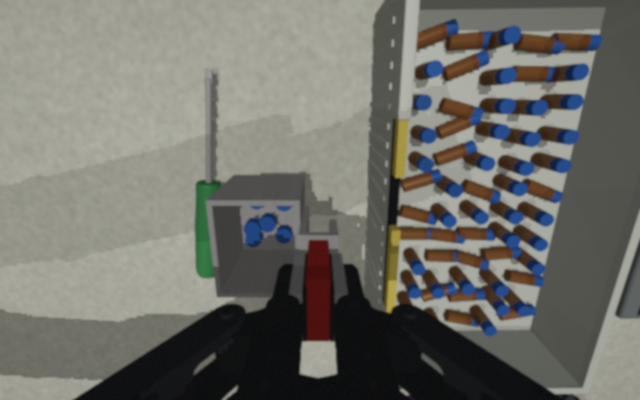

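Call:
{"method": "move_arm", "body": {
  "targets": [0, 0, 0.3, 0, -0.06, 0, 0, -0.01, 0, 0.7, 0, -0.06, 0, 0, -0.03, 0, 0.95, 0, -0.06, 0, 0, -0.03, 0, 1.05, 0, -0.06, 0, 0, -0.03, 0, 1.05, 0, -0.06, 0, 0, -0.03, 0, 1.05, 0, -0.06, 0, 0, -0.03, 0, 1.05, 0, -0.06, 0, 0]
}}

```text
time: 6.02
tcp_pos: [0.5927, 0.0841, 0.1714]
ee_rot: [-1.571, -0.0, -1.585]
wrist_force: [-0.8, -0.2, -2.1]
grip_width: 0.0092
```

```bash
cat > chk.py <<'E'
from tab import *
import sys,pickle
t=sys.argv[1]
W,ws=grab("wrist");cv2.imwrite(f"pics/{t}_wrist.png",W["frame"]);pickle.dump((W,ws),open(f"{t}_wrist.pkl","wb"))
print(ws["time"],ws["tcp_pos"],ws["ee_rot"],ws["wrist_force"],ws["moment"],ws["grip_width"]);tab(W,ws)
P=cloud(W,ws);hsv=cv2.cvtColor(W["frame"],cv2.COLOR_BGR2HSV);H,s,v=[hsv[...,i].astype(int) for i in range(3)]
yel=(H>18)&(H<35)&(s>110)&(v>50)
q=P[yel&(abs(P[...,2]-.11)<.006)];print(len(q))
for yb in np.arange(.0,.17,.01):
    r=q[abs(q[:,1]-yb)<.0025]
    if len(r):print(round(yb,3),r[:,0].min().round(4),r[:,0].max().round(4),r[:,2].mean().round(4),len(r))
E
python3 chk.py h
python3 -c "
from h import *
S,_=grab('side');cv2.imwrite('pics/h_side.png',cv2.resize(S['frame'][100:260,220:380],None,fx=4,fy=3.75,interpolation=cv2.INTER_CUBIC))"
```

```text
6.025 [0.59265038 0.08409459 0.17137529] [-1.57119516e+00 -1.14116961e-04 -1.58458326e+00] [-0.82477559 -0.20018278 -2.08717644] [ 0.04919699 -0.06393695  0.00601412] 0.009227247245441437
[317.9 291.1] [305, 241, 26, 99, 2248] 0.20448835171267768 ((591.7462158203125, 83.83330535888672), (30.03110122680664, 9.852350234985352), 89.25797271728516)
445
0.12 0.5904 0.595 0.1099 57
0.13 0.5906 0.5951 0.1098 64
0.14 0.5908 0.5958 0.1098 66
0.15 0.591 0.5959 0.1099 9
```

View pics/h_wrist.png

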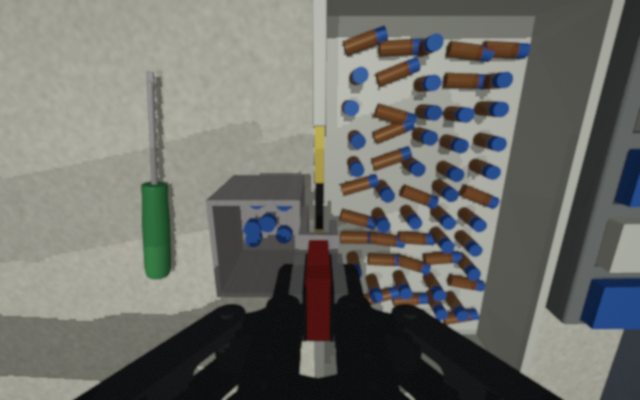

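View pics/h_side.png

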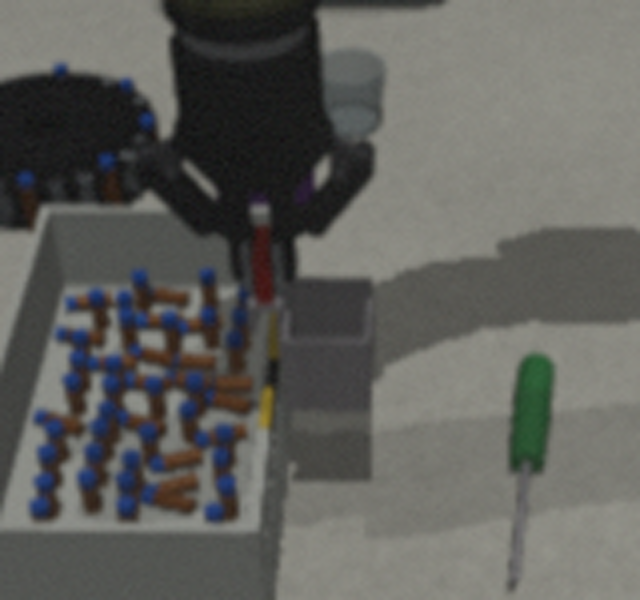

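The tab is aligned over the rail (x 0.592 against a rail middle of about 0.5922), and the notch is just ahead at (320,205). I lower to just above the rail.

Call:
{"method": "move_arm", "body": {
  "targets": [0, 0.2, 0, 0, 0, 0, 0, 0, 0.45, 0, 0, 0, 0, 0, 0, 0.65, 0, 0, 0, 0, 0, 0, 0.8, 0, 0, 0, 0, 0, 0, 0.9, 0, 0, 0, 0, 0, 0, 0.94, 0, 0, 0, 0, 0, 0, 0.94, 0, 0, 0, 0, 0]
}}

```text
time: 7.0
tcp_pos: [0.5933, 0.0841, 0.1244]
ee_rot: [-1.57, 0.0, -1.585]
wrist_force: [0.4, -0.8, -1.8]
grip_width: 0.0089
```

```bash
python3 -c "
from station import readout
s=readout.get_state();print(s['time'],s['tcp_pos'],s['ee_rot'],s['wrist_force'],s['moment'],s['grip_width'])"
```

```text
7.0 [0.59327546 0.08413869 0.12439755] [-1.57045061e+00  5.33987158e-05 -1.58477106e+00] [ 0.36794202 -0.83034352 -1.82169205] [-0.00453494 -0.10720393 -0.01911874] 0.008872277608194241
```

Call:
{"method": "move_arm", "body": {
  "targets": [0, 0.03, 0, 0, 0, 0, 0, 0, 0.06, 0, 0, 0, 0, 0, 0, 0.08, 0, 0, 0, 0, 0, 0, 0.1, 0, 0, 0, 0, 0, 0, 0.1, 0, 0, 0, 0, 0, 0, 0.1, 0, 0, 0, 0, 0]
}}

```text
time: 7.75
tcp_pos: [0.5932, 0.0841, 0.1193]
ee_rot: [-1.571, 0.0, -1.585]
wrist_force: [0.0, 0.7, -1.8]
grip_width: 0.0092
```

Call:
{"method": "move_arm", "body": {
  "targets": [0, 0.02, 0, 0, 0, 0, 0, 0, 0.03, 0, 0, 0, 0, 0, 0, 0.03, 0, 0, 0, 0, 0, 0, 0.03, 0, 0, 0, 0, 0]
}}

```text
time: 8.25
tcp_pos: [0.5933, 0.0842, 0.1181]
ee_rot: [-1.57, 0.0, -1.585]
wrist_force: [-0.5, -0.1, 3.2]
grip_width: 0.0089
```

Contact, about 5 N on the rail. Now I slide toward +y.

Call:
{"method": "move_arm", "body": {
  "targets": [-0.04, 0, 0, 0, 0, 0, 0, -0.08, 0, 0, 0, 0, 0, 0, -0.12, 0, 0, 0, 0, 0, 0, -0.15, 0, 0, 0, 0, 0, 0, -0.15, 0, 0, 0, 0, 0, 0]
}}

```text
time: 8.88
tcp_pos: [0.5934, 0.0921, 0.1178]
ee_rot: [-1.57, 0.001, -1.584]
wrist_force: [0.6, -2.1, 4.0]
grip_width: 0.0093
```

Call:
{"method": "move_arm", "body": {
  "targets": [-0.02, 0, 0, 0, 0, 0, 0, -0.02, 0, 0, 0, 0, 0, 0]
}}

```text
time: 9.12
tcp_pos: [0.5929, 0.0935, 0.1175]
ee_rot: [-1.571, 0.001, -1.584]
wrist_force: [-0.2, 0.4, -3.4]
grip_width: 0.0095
```

Call:
{"method": "move_arm", "body": {
  "targets": [-0.02, 0, 0, 0, 0, 0, 0, -0.02, 0, 0, 0, 0, 0, 0]
}}

```text
time: 9.38
tcp_pos: [0.5927, 0.0945, 0.1173]
ee_rot: [-1.572, 0.001, -1.584]
wrist_force: [-0.2, 0.0, -2.5]
grip_width: 0.0094
```

Call:
{"method": "move_arm", "body": {
  "targets": [-0.02, 0, 0, 0, 0, 0, 0, -0.02, 0, 0, 0, 0, 0, 0]
}}

```text
time: 9.62
tcp_pos: [0.5932, 0.0949, 0.1177]
ee_rot: [-1.571, 0.0, -1.585]
wrist_force: [-0.6, -0.4, -1.3]
grip_width: 0.0094
```

The support force vanished from y=0.0935 on, so the hook is over the notch. I lower gently in stages.

Call:
{"method": "move_arm", "body": {
  "targets": [0, 0.02, 0, 0, 0, 0, 0, 0, 0.04, 0, 0, 0, 0, 0, 0, 0.04, 0, 0, 0, 0, 0]
}}

```text
time: 10.0
tcp_pos: [0.5932, 0.0946, 0.1157]
ee_rot: [-1.571, -0.0, -1.585]
wrist_force: [0.2, -0.2, -1.7]
grip_width: 0.009
```

Call:
{"method": "move_arm", "body": {
  "targets": [0, 0.02, 0, 0, 0, 0, 0, 0, 0.04, 0, 0, 0, 0, 0, 0, 0.04, 0, 0, 0, 0, 0]
}}

```text
time: 10.38
tcp_pos: [0.5932, 0.0946, 0.1137]
ee_rot: [-1.571, -0.0, -1.585]
wrist_force: [-0.4, 0.0, -2.3]
grip_width: 0.0091
```

Sinking freely, below the rail top now. I continue to the floor, expected at TCP≈0.109.

Call:
{"method": "move_arm", "body": {
  "targets": [0, 0.02, 0, 0, 0, 0, 0, 0, 0.04, 0, 0, 0, 0, 0, 0, 0.06, 0, 0, 0, 0, 0, 0, 0.06, 0, 0, 0, 0, 0]
}}

```text
time: 10.88
tcp_pos: [0.5932, 0.0946, 0.1107]
ee_rot: [-1.571, -0.0, -1.585]
wrist_force: [0.4, -1.5, -2.2]
grip_width: 0.009
```

Call:
{"method": "move_arm", "body": {
  "targets": [0, 0.02, 0, 0, 0, 0, 0, 0, 0.03, 0, 0, 0, 0, 0, 0, 0.03, 0, 0, 0, 0, 0]
}}

```text
time: 11.25
tcp_pos: [0.5933, 0.0946, 0.1093]
ee_rot: [-1.571, -0.0, -1.585]
wrist_force: [-0.5, -0.1, -2.5]
grip_width: 0.0093
```

Call:
{"method": "move_arm", "body": {
  "targets": [0, 0.01, 0, 0, 0, 0, 0, 0, 0.02, 0, 0, 0, 0, 0, 0, 0.02, 0, 0, 0, 0, 0]
}}

```text
time: 11.62
tcp_pos: [0.5934, 0.0946, 0.1086]
ee_rot: [-1.571, 0.0, -1.585]
wrist_force: [-0.3, 0.6, 1.5]
grip_width: 0.0092
```

On the floor: about 4 N, at the expected depth 9.5 mm below first contact. I open, then look before rising.

Call:
{"method": "move_arm", "body": {
  "targets": [0, 0, 0, 0, 0, 0, 0.15, 0, 0, 0, 0, 0, 0, 0.3, 0, 0, 0, 0, 0, 0, 0.4, 0, 0, 0, 0, 0, 0, 0.4, 0, 0, 0, 0, 0, 0, 0.4]
}}

```text
time: 12.25
tcp_pos: [0.5934, 0.0946, 0.1083]
ee_rot: [-1.571, 0.0, -1.585]
wrist_force: [-0.8, -0.6, 0.3]
grip_width: 0.0344
```

```bash
python3 chk.py i
```

```text
12.25 [0.59336606 0.09464727 0.10833833] [-1.57056066e+00  5.82036156e-05 -1.58477604e+00] [-0.82734579 -0.57501842  0.31032226] [0.02521026 0.00892845 0.06153274] 0.0343931127361753
[301.9 290.3] [283, 241, 37, 100, 2749] 0.14142587076905286 ((583.8577270507812, 94.55081939697266), (29.984195709228516, 10.241171836853027), 88.8494873046875)
1650
0.03 0.5895 0.5945 0.1094 69
0.04 0.5892 0.5946 0.1094 73
0.05 0.5893 0.5947 0.1093 75
0.06 0.589 0.5948 0.1094 87
0.07 0.5907 0.5949 0.1094 70
0.12 0.5901 0.5958 0.1094 127
0.13 0.5903 0.5955 0.1095 123
0.14 0.5906 0.5956 0.1095 132
0.15 0.5912 0.596 0.1098 10
```

View pics/i_wrist.png

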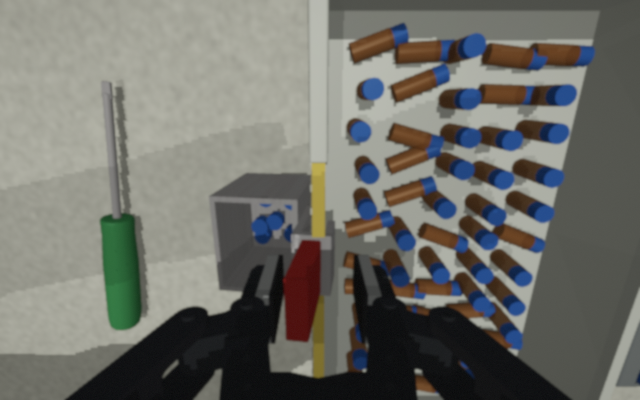

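The tab now leans toward the robot side, top at x≈0.584. I open fully so nothing touches and then measure the hanging tilt.

Call:
{"method": "move_arm", "body": {
  "targets": [0, 0, 0, 0, 0, 0, 0.7, 0, 0, 0, 0, 0, 0, 1, 0, 0, 0, 0, 0, 0, 1, 0, 0, 0, 0, 0, 0, 1]
}}

```text
time: 12.8
tcp_pos: [0.5933, 0.0946, 0.1083]
ee_rot: [-1.571, 0.0, -1.585]
wrist_force: [-0.1, 0.6, 0.0]
grip_width: 0.0849
```

```bash
python3 - <<'E'
from tab import *
W,ws=grab("wrist");cv2.imwrite("pics/j_wrist.png",W["frame"]);tab(W,ws);print(ws["tcp_pos"],ws["wrist_force"],ws["grip_width"])
P=cloud(W,ws);hsv=cv2.cvtColor(W["frame"],cv2.COLOR_BGR2HSV);H,s,v=[hsv[...,i].astype(int) for i in range(3)]
red=((H<6)|(H>174))&(s>150)&(v>40);q=P[red]
for z in np.arange(.09,.15,.004):
    r=q[abs(q[:,2]-z)<.002]
    if len(r)>3:print(z.round(3),len(r),np.percentile(r[:,0],[5,50,95]).round(4),np.percentile(r[:,1],[5,95]).round(4))
# cup rim height left vs right
m=(P[...,2]>.07)&(P[...,2]<.115)&(P[...,0]>.515)&(P[...,0]<.587)&(P[...,1]>.06)&(P[...,1]<.14);q=P[m]
for x in np.arange(.515,.59,.005):
    r=q[abs(q[:,0]-x)<.0025]
    if len(r)>3:print("cup",x.round(3),len(r),np.percentile(r[:,2],[5,50,95]).round(4))
for n in("side","scene"):
    S,_=grab(n);
    c=S["frame"][120:260,200:360] if n=="side" else S["frame"][120:240,260:420]
    cv2.imwrite(f"pics/j_{n}.png",cv2.resize(c,None,fx=4,fy=4,interpolation=cv2.INTER_CUBIC))
E
```

```text
[302.2 290.2] [284, 241, 36, 100, 2741] 0.1413664580968075 ((584.2064208984375, 94.59476470947266), (30.073213577270508, 9.746002197265625), 89.67630767822266)
[0.59326028 0.09461597 0.1083011 ] [-0.11199292  0.61826288  0.00399737] 0.08494088885799421
0.106 38 [0.5854 0.5886 0.5928] [0.1072 0.109 ]
0.11 122 [0.5851 0.5923 0.5931] [0.0858 0.1091]
0.114 144 [0.5845 0.5919 0.5927] [0.0848 0.109 ]
0.118 133 [0.5839 0.5909 0.5921] [0.0871 0.109 ]
0.122 142 [0.583  0.5899 0.5914] [0.0866 0.1091]
0.126 177 [0.5825 0.5897 0.5909] [0.0857 0.1091]
0.13 173 [0.5818 0.589  0.5903] [0.0862 0.1092]
0.134 190 [0.5814 0.5886 0.5898] [0.0863 0.1092]
0.138 333 [0.5797 0.5847 0.5891] [0.0828 0.1092]
0.142 1277 [0.5801 0.5845 0.5883] [0.0822 0.108 ]
cup 0.53 98 [0.0779 0.079  0.0799]
cup 0.535 926 [0.0708 0.0767 0.08  ]
cup 0.54 197 [0.0709 0.079  0.0812]
cup 0.545 206 [0.0708 0.0792 0.0816]
cup 0.55 215 [0.0708 0.0797 0.0822]
cup 0.555 225 [0.0711 0.08   0.0829]
cup 0.56 236 [0.071  0.0801 0.0837]
cup 0.565 245 [0.071  0.0803 0.0844]
cup 0.57 214 [0.0712 0.0821 0.0851]
cup 0.575 120 [0.0713 0.0829 0.0857]
cup 0.58 472 [0.0755 0.0861 0.1026]
cup 0.585 398 [0.0715 0.088  0.1124]
```

View pics/j_wrist.png

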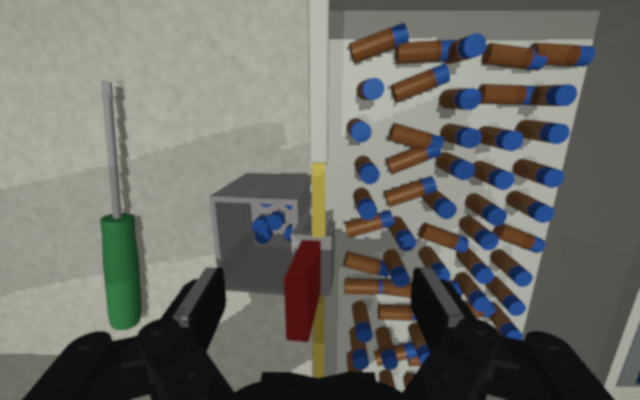

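View pics/j_side.png

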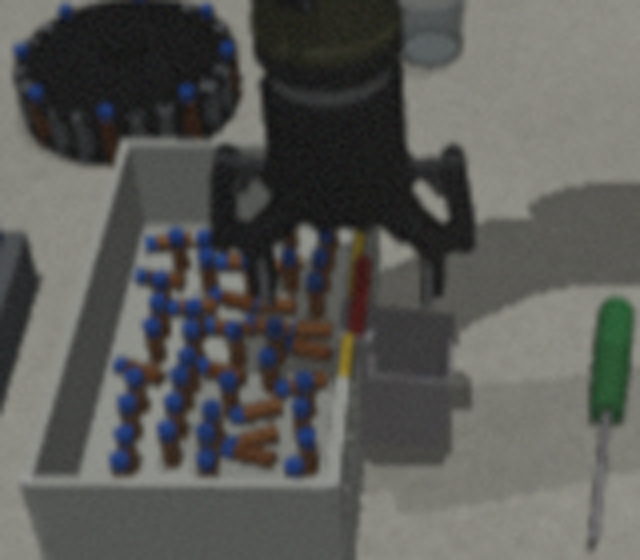

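It hangs at about 0.14 rad tilt (tab face and cup rim slopes agree at 0.13–0.15), with the bridge near the floor height. The fingers are clear. I rise straight up and recheck.

Call:
{"method": "move_arm", "body": {
  "targets": [0, -0.3, 0, 0, 0, 0, 1, 0, -0.8, 0, 0, 0, 0, 1, 0, -1.4, 0, 0, 0, 0, 1, 0, -2.0, 0, 0, 0, 0, 1, 0, -2.4, 0, 0, 0, 0, 1, 0, -2.4, 0, 0, 0, 0, 1, 0, -2.4, 0, 0, 0, 0, 1]
}}

```text
time: 13.82
tcp_pos: [0.5927, 0.0945, 0.228]
ee_rot: [-1.572, -0.0, -1.585]
wrist_force: [-0.6, -0.1, 0.0]
grip_width: 0.0852
```

```bash
python3 - <<'E'
from tab import *
W,ws=grab("wrist");cv2.imwrite("pics/k_wrist.png",W["frame"]);tab(W,ws);print(ws["time"],ws["tcp_pos"],ws["wrist_force"],ws["grip_width"])
P=cloud(W,ws);hsv=cv2.cvtColor(W["frame"],cv2.COLOR_BGR2HSV);H,s,v=[hsv[...,i].astype(int) for i in range(3)]
red=((H<6)|(H>174))&(s>150)&(v>40);q=P[red]
for z in np.arange(.09,.15,.006):
    r=q[abs(q[:,2]-z)<.003]
    if len(r)>3:print(z.round(3),len(r),np.percentile(r[:,0],[5,50,95]).round(4))
m=(P[...,2]>.07)&(P[...,2]<.095)&(P[...,0]>.515)&(P[...,0]<.587)&(P[...,1]>.06)&(P[...,1]<.14);q=P[m]
X=[];Z=[]
for x in np.arange(.53,.58,.005):
    r=q[abs(q[:,0]-x)<.0025]
    if len(r)>3:X.append(x);Z.append(np.percentile(r[:,2],95))
print("rim tilt",np.polyfit(X,Z,1))
yel=(H>18)&(H<35)&(s>110)&(v>50);r=P[yel&(abs(P[...,2]-.11)<.006)];print("rail z",np.median(r[:,2]),np.polyfit(r[:,1],r[:,0],1))
m=(P[...,2]>.095)&(P[...,2]<.107)&(abs(P[...,0]-.595)<.015)&(abs(P[...,1]-.0945)<.016)&~red
r=P[m];print("bridge top",len(r),np.median(r,0), np.percentile(r,[5,95],axis=0))
for n in("side","scene"):
    S,_=grab(n);
    c=S["frame"][120:260,200:360] if n=="side" else S["frame"][140:260,260:420]
    cv2.imwrite(f"pics/k_{n}.png",cv2.resize(c,None,fx=4,fy=4,interpolation=cv2.INTER_CUBIC))
E
```

```text
[309.9 204.8] [301, 182, 18, 47, 694] 0.1415918587109886 ((584.0243530273438, 94.74796295166016), (28.2722110748291, 9.791382789611816), 89.06552124023438)
13.825 [0.59274209 0.09450905 0.22796828] [-0.64795595 -0.0958064   0.02600737] 0.08521127496552723
0.108 8 [0.5858 0.5884 0.591 ]
0.114 50 [0.5856 0.5918 0.5921]
0.12 50 [0.5845 0.591  0.5913]
0.126 49 [0.5839 0.5903 0.5906]
0.132 54 [0.5827 0.5895 0.5898]
0.138 265 [0.5798 0.5835 0.589 ]
0.144 212 [0.5806 0.5852 0.5881]
rim tilt [0.13350131 0.00914212]
rail z 0.10946655833282404 [0.01333261 0.59109555]
bridge top 321 [0.59545839 0.09887887 0.10397886] [[0.58179357 0.08056901 0.10086224]
 [0.59888102 0.10986755 0.10536116]]
```

View pics/k_wrist.png

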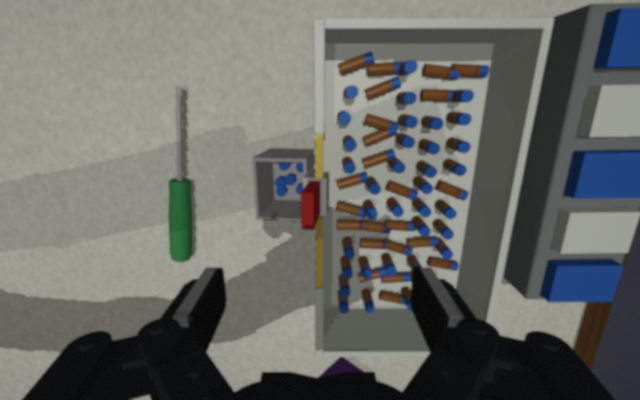

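View pics/k_side.png

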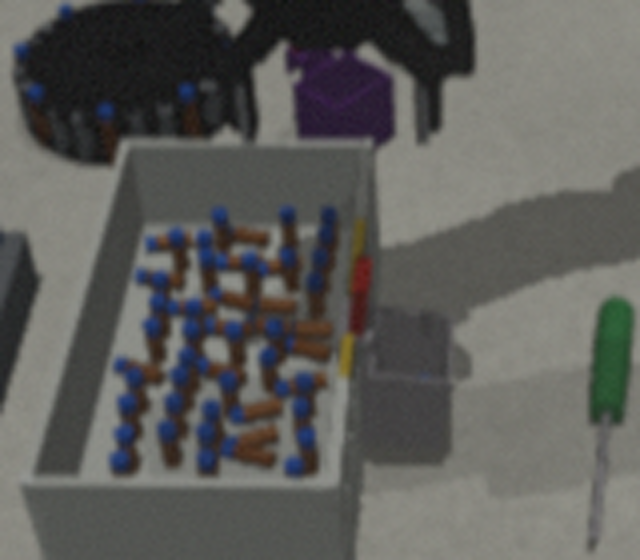

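View pics/k_scene.png

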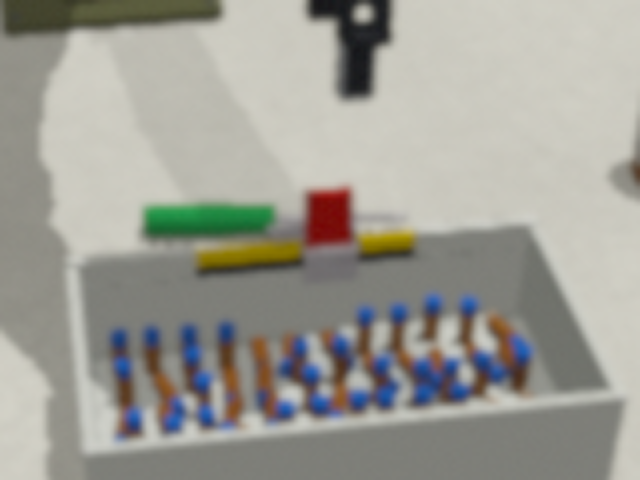

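```bash
python3 -c "
from station import workorder
print(workorder.job_done())"
```

```text
the job is handed in; nothing more can be done
None
```

The steel cap cup hangs by its hook in the notch of the yellow rail, cup on the outside. It is released and the job is handed in; no verdict was reported.

**What I did:** I gripped the red tab with 60 N, lifted the cup and carried it along the outside of the bin. I rested the hook on the rail with about 5 N and slid it in +y until the support force vanished, at y ≈ 0.0935–0.095. That agreed with the notch seen by camera at 0.0945. I then lowered it to the notch floor, met with about 4 N, opened the gripper and rose clear.

**Last checks:**
- **Depth:** the bridge is about 9–10 mm below the rail top, inside the 7.5–12.5 mm limits.
- **Position:** the hook is about 3 mm to the outside of the rim's middle plane, within 8 mm.
- **Still and clear:** the cup looked the same before and after the gripper rose, and the wrist force was near zero.
- **Bystanders:** the arm touched none of them. The last pictures show only the driver in full; I did not recheck the beaker, bottle and jar after the placing.

**Not perfect:** on release the cup settled with a lean of about 0.13–0.15 rad, measured from the tab face and the cup rim. That is inside the 0.2 rad limit but not perfectly upright.

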